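Put the washed lids back on the stoneware storage jars

TASK

The storage jars have been washed: put the four wooden lids from the drying mat back on the four blue-green stoneware jars, each on the jar of its own size, fully home with its disc flat on the rim. Set each lid down gently instead of dropping it in, since stoneware chips, and leave the jars, and the spice jar and the jam jar beside them, standing where they are.

Things in the scene. Friction and masses are not known exactly. Their poses are not given: they have to be found in the camera images.
- lid_large: largest of four wooden lids, plug down on a grey mat 4 mm thick. Origin: centre of the plug's underside, z up. Off-white plug 12 mm deep, 84 mm across, its lower 8 mm tapering to 74 mm; wooden disc 100 mm across at z 12 to 22 mm; plain round knob, 26 mm in diameter, at z 22 to 47 mm, gripped from above. Fits jar_large only
- lid_medium: second largest of four wooden lids, plug down on a grey mat 4 mm thick. Origin: centre of the plug's underside, z up. Off-white plug 12 mm deep, 70 mm across, its lower 8 mm tapering to 60 mm; wooden disc 86 mm across at z 12 to 22 mm; plain round knob, 26 mm in diameter, at z 22 to 47 mm, gripped from above. Fits jar_medium only
- lid_small: second smallest of four wooden lids, plug down on a grey mat 4 mm thick. Origin: centre of the plug's underside, z up. Off-white plug 12 mm deep, 56 mm across, its lower 8 mm tapering to 46 mm; wooden disc 72 mm across at z 12 to 22 mm; plain round knob, 26 mm in diameter, at z 22 to 47 mm, gripped from above. Fits jar_small only
- lid_tiny: smallest of four wooden lids, plug down on a grey mat 4 mm thick. Origin: centre of the plug's underside, z up. Off-white plug 12 mm deep, 42 mm across, its lower 8 mm tapering to 32 mm; wooden disc 58 mm across at z 12 to 22 mm; plain round knob, 26 mm in diameter, at z 22 to 47 mm, gripped from above. Fits jar_tiny only
- jar_large: largest of four round blue-green stoneware jars, loose, open, empty: 102 mm across, 104 mm tall, mouth 90 mm across (wall 6 mm). Origin: centre of its underside, z up its axis. Lid home: disc on the rim, lid_large's origin on the jar's axis, 92 mm above the jar's origin (the plug has 3 mm play all round)
- jar_medium: second largest of four round blue-green stoneware jars, loose, open, empty: 88 mm across, 94 mm tall, mouth 76 mm across (wall 6 mm). Origin: centre of its underside, z up its axis. Lid home: disc on the rim, lid_medium's origin on the jar's axis, 82 mm above the jar's origin (the plug has 3 mm play all round)
- jar_small: second smallest of four round blue-green stoneware jars, loose, open, empty: 74 mm across, 84 mm tall, mouth 62 mm across (wall 6 mm). Origin: centre of its underside, z up its axis. Lid home: disc on the rim, lid_small's origin on the jar's axis, 72 mm above the jar's origin (the plug has 3 mm play all round)
- jar_tiny: smallest of four round blue-green stoneware jars, loose, open, empty: 60 mm across, 74 mm tall, mouth 48 mm across (wall 6 mm). Origin: centre of its underside, z up its axis. Lid home: disc on the rim, lid_tiny's origin on the jar's axis, 62 mm above the jar's origin (the plug has 3 mm play all round)
- spice_jar: a bystander among the jars: spice jar with a red cap, 45 mm across, 106 mm tall, standing; origin at the centre of its underside, z up
- jam: a bystander among the jars: jam jar, 62 mm across, 99 mm tall, standing; origin at the centre of its underside, z up. Above it hang wall cabinets: from x 0.64 m on, the room over the worktop is only 0.5 m high
There are look-alikes about, which are no part of the job. Leave any orange or red look-alike of the lid_small alone.

How it is judged:
By the outcome, as a careful person would: the job done as asked, in the order asked, and still so for the second after the job is handed in, with the robot touching nothing.
It also fails if it takes over 128 s, if anything falls off the work surface, if the arm or the gripper's body presses on something with over 40 N, if the wrist force passes 120 N, or if a joint passes its speed limit or range.

ROBOT

A 6-joint arm with a two-finger parallel gripper is mounted at the origin on a cart in front of the work surface, level with it; the furniture and walls round the work are solid. World frame = base frame: x ahead of the robot, y to its left, z up, the work surface at z = 0. Lengths are in mm, angles in rad, forces in N, time in s.
With the tool pointing down it reaches from about 350 to 975 mm from the base axis. Payload 7.1 kg.
Tool frame: the origin (TCP) lies on the centre line of the jaws, within the pads' length; the fingertips stand 17 mm ahead of it and the grasp point (between the pads) lies 2 mm behind it (tip_extent is the distance from the TCP to the fingertips, in mm); z points along the fingers, y is the line along which they close (so a half turn about z gives the same grasp; the last joint's range is limited). The gripper opens to 88 mm and grips with 3 to 60 N. Pads are 20 mm wide; open, the fingers measure 115 mm over their backs; the gripper's body (75 mm by 178 mm) begins 61 mm behind the grasp point.
Start: joints at [1.308, 0.423, 1.63, -0, 1.089, -0.019], TCP at [150.839, 606.509, 239.675] pointing down, gripper open.
Joint ranges: [-3, 3], [-0.9, 2.11], [0.09, 2.58], [-1.31, 4.45], [0.11, 2.69], [-2.54, 2.54]. Speed limits (rad/s): [2.39, 2.39, 3.01, 3.14, 3.14, 3.14].

INTERFACE

Orientations are given as a rotation vector (axis times angle).
In Python, from workcell import get_obs, get_image, camera_model, close_job, look_for, outline_of, pinpoint, tip_extent gives the robot as it stands.
- The arm moves only by the shell command python3 -m jog 'ROWS'. ROWS is text: rows parted by semicolons, each of 7 numbers parted by spaces: the shift along the tool's x, y, z as a fraction of full scale, then the turn, a rotation vector about the tool's x, y, z as a fraction of full scale, then the closure, from -1 (fully open) to 1 (shut). A call has 1 to 8 rows; each row is the pose to reach, as a shift and turn from the pose commanded when the call began, along the tool's axes at that moment; what a row does not reach only later rows make up. Full scale, the value 1, is 0.2 m for a shift and 30 degrees for a turn. A row lasts 1/10 s, in which the tool goes at most 50 mm and 8.59 degrees, less where a joint would pass 70% of its speed; a pose out of reach is approached as far as the arm can. A call with a number of a shift or a turn outside -1 to 1 is refused whole. A call with a gripper value outside its range is refused whole. The fingers move at their own pace and stop on an object; the grip force is fixed at half the most. Time passes only in rows, so rows that repeat a pose let the fingers close. It gives the time, the measured TCP pose, the force, the opening and the grip force at its end, in the units of the state.
- get_obs(): the state, without advancing time (a new reading comes with each control period).
- get_image(name): name is "scene" or "top" or "wrist"; returns the picture (400x640x3 uint8, red, green, blue); there is no depth.
- camera_model(name): a dict with "fx", "fy", "cx", "cy" (pixels), "origin" and "orientation" of the camera in the world; the wrist camera has in their place "tool_from_camera" (4x4, takes a point from camera to tool coordinates, whose origin is the TCP and whose axes are the flange's). Camera axes: x right, y down, z forward; pixel columns grow to the right and rows downward; lengths in mm; the calibration is good to about 2 mm. A picture is of the moment at which its call begins: read the wrist's pose just before it. camera_model takes no time and is no camera call.
- close_job(): hands the job in; it is judged then, once.
Trained networks look in the newest picture that a camera, given by its name, has taken for a name from the list of things; names that differ only in an ending like _2 or _b are one class to them, and where a whole thing is asked for, a point or a joint stands for the part that bears it (a point fixed in the world has none). Each returns a list of dicts, best first, with "confidence" (0 to 1); they miss things now and then, are a little off and sometimes report something else, mostly with a low value. They report only what shows in the picture. A call takes as long as a camera call. They do not tell look-alikes from the thing itself.
- look_for(target, camera): "xyz" ([x, y, z] in mm, in the coordinates of the camera as it stood for that picture, good to about 4 mm: the middle of the surface that is visible of it).
- outline_of(target, camera): "mask" (400x640 bool, what is visible of it).
- pinpoint(target, camera): "xyz" ([x, y, z] in mm, in the coordinates of the camera as it stood for that picture, good to about 4 mm: a listed point, or the origin of a listed thing).
The state is a dict: "t": time; "qpos": joint angles; "qvel": joint speeds; "joint_torque": joint torques, N m; "ee_pos": TCP position; "orientation": TCP orientation; "ft_force": force on the tool from outside, world axes, zero at the start; "moment": the same for the moment, N m; "width": finger opening in mm; "grasp_force": force on a finger pad.
Only numpy, scipy, OpenCV 4.12 (cv2) and the standard library are available. Lean on these libraries where they do the work, as an engineer would, in place of code of your own. Each camera call takes 0.05 s, during which the arm holds its last target. There are 200 camera calls.

## Working session

There is one attempt and no reset: what is moved stays moved. The work goes in short steps, Python scripts to look and compute and a shell command to move; the robot and the scene stay as the last step left them, time stands still between calls to the robot, and variables do not carry over. Pictures are saved under pics/ and viewed, at most 14 in all, crops included, and the job is handed in when it is done.

```bash
ls; mkdir -p pics; cat > h.py <<'E'
import numpy as np, cv2
from scipy.spatial.transform import Rotation as R
from workcell import *
def cam(n):
    m=camera_model(n)
    if 'origin' in m:
        o=np.array(m['orientation'],float)
        r=R.from_rotvec(o).as_matrix() if o.shape==(3,) else o
        return m,r,np.array(m['origin'],float)
    s=get_obs(); T=np.array(m['tool_from_camera']); r=R.from_rotvec(s['orientation']).as_matrix()
    return m,r@T[:3,:3],r@T[:3,3]+np.array(s['ee_pos'])
def w(n,p):
    m,r,o=cam(n); return r@np.array(p)+o
def ray(n,u,v,z,c=None):
    m,r,o=c or cam(n); d=r@np.array([(u-m['cx'])/m['fx'],(v-m['cy'])/m['fy'],1]); return o+d*(z-o[2])/d[2]
def px(n,P,c=None):
    m,r,o=c or cam(n); p=r.T@(np.array(P)-o); return p[0]/p[2]*m['fx']+m['cx'],p[1]/p[2]*m['fy']+m['cy']
E
python3 - <<'E'
from h import *
for n in('scene','top','wrist'):
    i=get_image(n); cv2.imwrite(f'pics/{n}0.png',i[:,:,::-1]); print(n,camera_model(n))
s=get_obs();print(s)
for t in ['lid_large','lid_medium','lid_small','lid_tiny','jar_large','jar_medium','jar_small','jar_tiny','spice_jar','jam']:
  for c in ['top']:
    for d in pinpoint(t,c): print(t,c,w(c,d['xyz']).round(0),d['confidence'])
E
```

```text
pics
scene {'fx': 486.60266709983193, 'fy': 486.60266709983193, 'cx': 313.0612014499065, 'cy': 194.44407453636197, 'origin': array([-463.112437  , 1122.03825185,  736.28913936]), 'orientation': array([-0.78038721,  2.26716378, -1.39633451])}
top {'fx': 433.75633116742597, 'fy': 433.75633116742597, 'cx': 325.8220167906758, 'cy': 203.5733915725634, 'origin': array([ 280.1010483 ,   35.86781252, 1405.61471943]), 'orientation': array([-2.20595035,  2.14056365, -0.10948207])}
wrist {'fx': 312.9256302060074, 'fy': 312.9256302060074, 'cx': 317.3698921351548, 'cy': 202.65096507490105, 'tool_from_camera': array([[-1.88160218e-04, -9.61652071e-01, -2.74272234e-01,
         7.48351594e+01],
       [ 9.99999523e-01,  8.18363252e-05, -9.72968340e-04,
         8.36330725e-01],
       [ 9.58102451e-04, -2.74272287e-01,  9.61651597e-01,
        -1.44169392e+02],
       [ 0.00000000e+00,  0.00000000e+00,  0.00000000e+00,
         1.00000000e+00]])}
{'t': 0.15, 'qpos': array([ 1.30799554e+00,  4.23690523e-01,  1.63045661e+00,  5.99230799e-06,
        1.08864308e+00, -1.90126576e-02]), 'qvel': array([ 
[... 291 characters left out ...]
on': array([-3.81977083e-01, -3.11810916e+00,  1.86120711e-03]), 'ft_force': array([ 0.56440068,  0.50360139, -0.35725553]), 'moment': array([ 0.02561457, -0.01796911, -0.02415107]), 'grasp_force': 0.0, 'width': 88.1188149419575}
lid_large top [ 557. -247.    0.] 0.93
lid_medium top [537. -39.   3.] 0.61
lid_small top [ 324. -302.   -3.] 0.87
lid_small top [ 485. -148.    7.] 0.84
lid_small top [ 201. -306.    0.] 0.73
lid_tiny top [ 483. -352.    6.] 0.71
jar_large top [483. 343.  -1.] 0.93
jar_medium top [549. 465.   3.] 0.88
jar_small top [481. 111.  -0.] 0.98
jar_tiny top [539. 222.  -5.] 0.54
spice_jar top [449. 205.  -0.] 0.47
jam top [601. 325.  -5.] 0.66
jam top [544. 467.   2.] 0.24
```

View pics/top0.png

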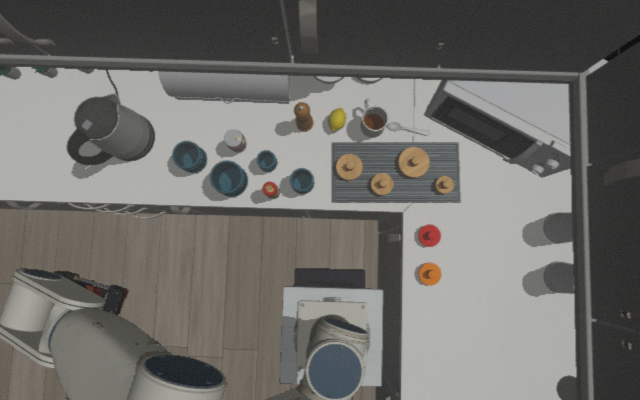

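View pics/scene0.png

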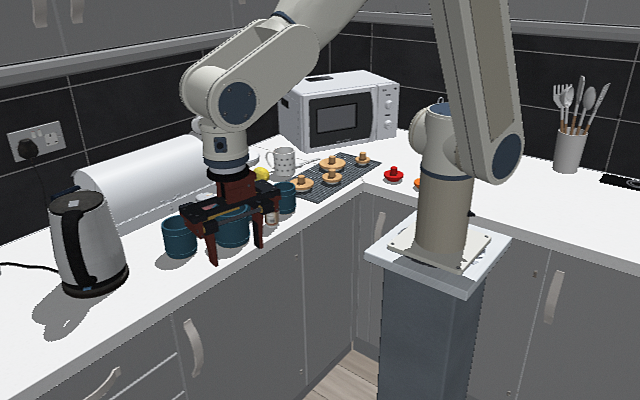

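```bash
python3 - <<'E'
from h import *
c=cam('top')
O={'lid_large':(557,-247),'lid_medium':(537,-39),'lid_s1':(324,-302),'lid_s2':(485,-148),'lid_s3':(201,-306),'lid_tiny':(483,-352),'jar_large':(483,343),'jar_medium':(549,465),'jar_small':(481,111),'jar_tiny':(539,222),'spice':(449,205),'jam':(601,325)}
for k,(x,y) in O.items(): print(k,np.round(px('top',[x,y,0],c)))
s=get_obs(); r=R.from_rotvec(s['orientation']).as_matrix(); print(r.round(3))
E
```

```text
lid_large [412. 164.]
lid_medium [349. 168.]
lid_s1 [428. 235.]
lid_s2 [382. 185.]
lid_s3 [429. 274.]
lid_tiny [444. 187.]
jar_large [232. 181.]
jar_medium [195. 160.]
jar_small [302. 183.]
jar_tiny [269. 165.]
spice [273. 192.]
jam [239. 145.]
[[-0.97   0.241  0.   ]
 [ 0.241  0.97  -0.   ]
 [-0.    -0.    -1.   ]]
```

The top view shows the wooden lids on the mat: large at (413,162), medium at (349,167), small at (382,184) and tiny at (444,185). The red and orange look-alikes are off the mat at (430,236) and (430,274). The jars are at (190,157), (229,179), (267,161) and (302,181), the jam jar at (234,140) and the red-capped spice jar at (270,190). The networks' positions agree with this. The scene view confirms the layout, with the kettle to the left.

Next I'll align the tool with the world axes and get a wrist view over the jars.

```bash
python3 -m jog '0 0 -0.3 0 0 -0.465 -1;0 0 -0.3 0 0 -0.465 -1;0 0 -0.3 0 0 -0.465 -1;0 0 -0.3 0 0 -0.465 -1'
python3 -m jog '-1 -1 0 0 0 0 -1;-1 -1 0 0 0 0 -1;-1 -1 0 0 0 0 -1;-1 -1 0 0 0 0 -1;-1 -1 0 0 0 0 -1;-1 -1 0 0 0 0 -1;-1 -1 0 0 0 0 -1;-1 -1 0 0 0 0 -1'
python3 -m jog '-0.2 -0.5 0 0 0 0 -1;-0.2 -0.5 0 0 0 0 -1;-0.2 -0.5 0 0 0 0 -1;-0.2 -0.5 0 0 0 0 -1;-0.2 -0.5 0 0 0 0 -1;-0.2 -0.5 0 0 0 0 -1'
python3 - <<'E'
from h import *
s=get_obs(); print(s['t'],s['ee_pos'],s['qpos'],s['qvel'].round(3),R.from_rotvec(s['orientation']).as_matrix().round(3).tolist())
i=get_image('wrist'); cv2.imwrite('pics/w1.png',i[:,:,::-1])
c=cam('wrist')
for t in ['jar_large','jar_medium','jar_small','jar_tiny','spice_jar','jam']:
    for d in pinpoint(t,'wrist'): p=w('wrist',d['xyz']);print(t,p.round(1),d['confidence'],np.round(px('wrist',p,c)))
E
```

```text
t: 1.05
ee_pos: [150.7, 606.1, 299.1]
orientation: [-0.005, -3.141, 0.001]
ft_force: [-0.2, 0.2, -0.5]
width: 87.7
grasp_force: 0.0
t: 1.85
ee_pos: [350.7, 405.6, 298.4]
orientation: [-0.006, -3.14, 0.002]
ft_force: [-0.5, 0.8, -0.8]
width: 87.7
grasp_force: 0.0
t: 2.45
ee_pos: [390.1, 307.9, 299.5]
orientation: [0.002, -3.141, -0.0]
ft_force: [-0.1, 0.4, 0.4]
width: 88.0
grasp_force: 0.0
2.45 [390.12335218 307.89571931 299.50225202] [ 6.43987712e-01  1.61809483e-01  1.84736564e+00  3.80403839e-04
  1.13251182e+00 -9.28331895e-01] [ 0.001  0.001  0.    -0.004  0.001 -0.008] [[-1.0, -0.001, -0.0], [-0.001, 1.0, 0.0], [0.0, 0.0, -1.0]]
jar_large [482.1 339.1   1.2] 0.83 [338. 229.]
jar_small [483.7 107.5  -6.3] 0.96 [186. 228.]
jar_tiny [543.5 221.   -1.3] 0.79 [262. 265.]
spice_jar [452.8 204.2  -2.2] 0.55 [248. 209.]
jam [608.3 321.8   3.4] 0.71 [326. 303.]
```

View pics/w1.png

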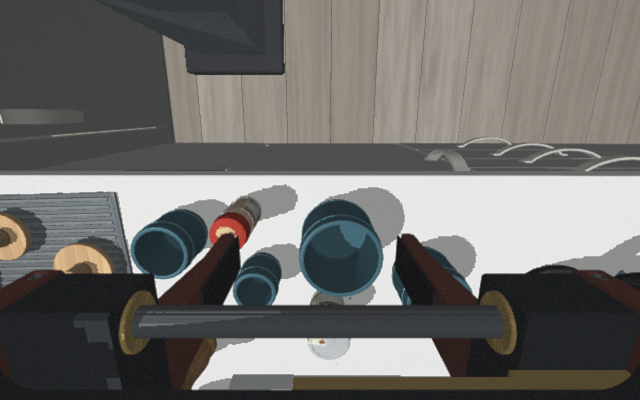

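The wrist view shows the large jar at (340,250), the tiny one at (257,280) and the small one at (168,245). The medium jar at (430,275) is partly hidden by a finger. I'll fit the known cylinders to the colour silhouettes, one view per region.

```bash
cat >> h.py <<'E'
from scipy.optimize import minimize
def sil(parts,x,y,c):
    m=np.zeros((400,640),np.uint8); a=np.linspace(0,2*np.pi,72)
    for r,z0,z1 in parts:
        P=[px('',[x+r*np.cos(t),y+r*np.sin(t),z],c) for z in(z0,z1) for t in a]
        h=cv2.convexHull(np.array(P,np.float32))
        cv2.fillPoly(m,[np.round(h*16).astype(np.int32)],1,cv2.LINE_8,4)
    return m
JAR={'large':(51,104),'medium':(44,94),'small':(37,84),'tiny':(30,74)}
LID={'large':(50,42),'medium':(43,35),'small':(36,28),'tiny':(29,21)}
def fit(kind,s,xy,img,c,show=None):
    hsv=cv2.cvtColor(img,cv2.COLOR_RGB2HSV)
    if kind=='jar': parts=[(JAR[s][0],0,JAR[s][1])]; m=cv2.inRange(hsv,(85,70,0),(115,255,255))
    else:
        z=4 if len(xy)<3 else xy[2]; parts=[(LID[s][0],12+z,22+z),(13,22+z,47+z)]; m=cv2.inRange(hsv,(8,70,40),(22,255,255))
    m=(m>0).astype(np.uint8)
    m=cv2.morphologyEx(m,cv2.MORPH_CLOSE,np.ones((5,5)))
    roi=cv2.dilate(sil(parts,*xy[:2],c),np.ones((13,13))); m=m*roi
    def cost(p):
        k=sil(parts,p[0],p[1],c); return 1-(m&k).sum()/max(1,(m|k).sum())
    x0=np.array(xy[:2],float)
    for d in(10,3): x0=minimize(cost,x0,method='Nelder-Mead',options=dict(initial_simplex=[x0,x0+[d,0],x0+[0,d]],xatol=.1,fatol=1e-4)).x
    if show is not None:
        k=sil(parts,*x0,c); cs,_=cv2.findContours(k,0,2); cv2.drawContours(show,cs,-1,(255,0,255),1)
    return x0.round(1),round(1-cost(x0),3)
E
cat > jl.py <<'E'
import sys; from h import *
G={'jar_large':(482,341),'jar_medium':(549,465),'jar_small':(482,109),'jar_tiny':(540,221),'lid_large':(557,-247),'lid_medium':(537,-39),'lid_small':(485,-148),'lid_tiny':(483,-352)}
s=get_obs(); c=cam('wrist'); i=get_image('wrist'); sh=i.copy(); print(s['t'],s['ee_pos'].round(1),s['orientation'].round(3))
for n in sys.argv[2:]:
    k,q=n.split('_'); print(n,fit(k,q,G[n],i,c,sh))
    for d in pinpoint(n,'wrist')[:3]: print('   net',w('wrist',d['xyz']).round(0),d['confidence'])
cv2.imwrite(f'pics/{sys.argv[1]}.png',sh[:,:,::-1])
E
python3 jl.py w2 jar_large jar_tiny jar_small
python3 -m jog '-0.3 0.6 0 0 0 0 -1;-0.3 0.6 0 0 0 0 -1;-0.3 0.6 0 0 0 0 -1;-0.3 0.6 0 0 0 0 -1;-0.3 0.6 0 0 0 0 -1;-0.3 0.6 0 0 0 0 -1;-0.3 0.6 0 0 0 0 -1'|head -2
python3 jl.py w3 jar_medium jar_large
```

```text
2.8 [390.6 306.7 299.6] [ 0.    -3.142  0.   ]
jar_large (array([481.9, 335.8]), np.float64(0.914))
   net [ 488. -148.    1.] 0.66
   net [605. 322.   2.] 0.46
jar_tiny (array([543.4, 224.2]), np.float64(0.796))
   net [542. 224.   0.] 0.84
jar_small (array([484. , 109.1]), np.float64(0.873))
   net [482. 106.  -2.] 0.8
   net [603. 323.   2.] 0.33
t: 3.7
ee_pos: [450.4, 425.3, 299.9]
3.7 [450.4 425.3 299.9] [-2.000e-03 -3.141e+00  0.000e+00]
jar_medium (array([551.7, 466.7]), np.float64(0.891))
   net [549. 463.  -3.] 0.72
jar_large (array([485.8, 334.5]), np.float64(0.88))
   net [481. 336.   2.] 0.92
```

```bash
python3 -m jog '0 -1 0 0 0 0 -1;0 -1 0 0 0 0 -1;0 -1 0 0 0 0 -1;0 -1 0 0 0 0 -1;0 -1 0 0 0 0 -1;0 -1 0 0 0 0 -1'|head -2
python3 -m jog '0 -0.3 0 0 0 0 -1;0 -0.3 0 0 0 0 -1;0 -0.3 0 0 0 0 -1;0 -0.3 0 0 0 0 -1;0 -0.3 0 0 0 0 -1'|head -2
python3 jl.py w4 jar_tiny jar_small
python3 -m jog '0 -0.8 0 0 0 0 -1;0 -0.8 0 0 0 0 -1;0 -0.8 0 0 0 0 -1;0 -0.8 0 0 0 0 -1;0 -0.8 0 0 0 0 -1;0 -0.8 0 0 0 0 -1'|head -2
python3 -m jog '0 -0.6 0 0 0 0 -1;0 -0.6 0 0 0 0 -1;0 -0.6 0 0 0 0 -1;0 -0.6 0 0 0 0 -1;0 -0.6 0 0 0 0 -1;0 -0.6 0 0 0 0 -1'|head -2
python3 jl.py w5 lid_medium lid_small
```

```text
t: 4.45
ee_pos: [450.9, 225.5, 300.3]
t: 4.95
ee_pos: [450.9, 167.8, 299.7]
4.95 [450.9 167.8 299.7] [-1.000e-03  3.141e+00  1.000e-03]
jar_tiny (array([546.7, 224.2]), np.float64(0.851))
   net [541. 223.  -1.] 0.87
jar_small (array([483.1, 110.7]), np.float64(0.886))
   net [483. 107.  -9.] 0.91
t: 5.7
ee_pos: [450.8, 7.2, 299.7]
t: 6.3
ee_pos: [450.8, -111.9, 299.6]
6.3 [ 450.8 -111.9  299.6] [ 3.000e-03 -3.141e+00 -1.000e-03]
lid_medium (array([539.7, -40.5]), np.float64(0.934))
   net [543. -39.   5.] 0.83
lid_small (array([ 486.5, -147.7]), np.float64(0.927))
   net [ 489. -146.    3.] 0.68
   net [ 329. -302.    1.] 0.67
```

```bash
python3 -c "
import cv2,numpy as np
a=[cv2.imread(f'pics/w{k}.png')[150:350] for k in (3,4,5)]
cv2.imwrite('pics/m1.png',np.vstack(a))"
```

```text
(no output)
```

View pics/m1.png

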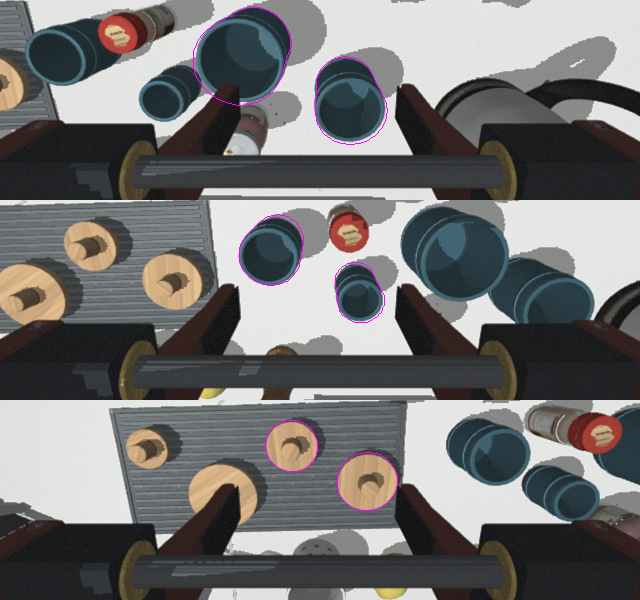

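The lid outlines fit tightly. The jar outlines sit a few px beyond the near rims, so I'll check the mask against the rim up close.

```bash
python3 - <<'E'
from h import *
i=cv2.imread('pics/w4.png'); hsv=cv2.cvtColor(i,cv2.COLOR_BGR2HSV)
m=cv2.inRange(hsv,(85,70,0),(115,255,255))
a=i[205:330,230:390]; b=np.dstack([m]*3)[205:330,230:390]
cv2.imwrite('pics/z.png',cv2.resize(np.hstack([a,b]),None,fx=2.5,fy=2.5,interpolation=0))
for v in (290,295,300,305,310,314,316,318,320,322): print(v,i[v,360],hsv[v,360])
E
```

```text
290 [230 231 230] [ 60   1 231]
295 [229 230 229] [ 60   1 230]
300 [231 232 230] [ 75   2 232]
305 [101 103 101] [ 60   5 103]
310 [52 50 47] [102  25  52]
314 [52 49 48] [113  20  52]
316 [63 61 58] [102  20  63]
318 [58 57 55] [100  13  58]
320 [61 61 57] [90 17 61]
322 [61 58 55] [105  25  61]
```

View pics/z.png

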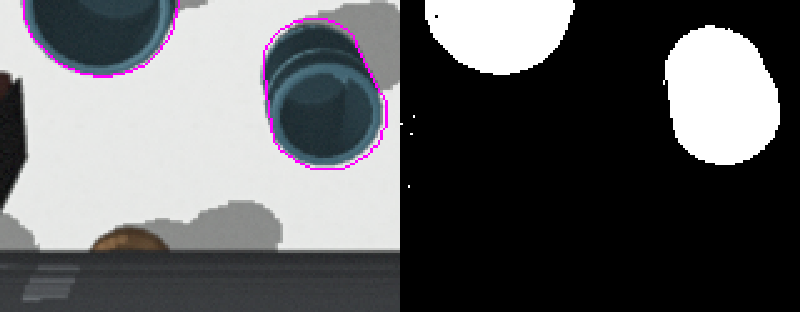

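```bash
cat >> h.py <<'E'
from scipy.optimize import least_squares
def rim(kind,s,xy,img,c,z0=None):
    """circle fit to the half of the top rim facing away from the camera, backprojected to its height"""
    hsv=cv2.cvtColor(img,cv2.COLOR_RGB2HSV)
    if kind=='jar': Rr,H=JAR[s]; m=cv2.inRange(hsv,(85,70,0),(115,255,255))
    else: Rr=LID[s][0]; H=22+(4 if z0 is None else z0); m=cv2.inRange(hsv,(8,70,40),(22,255,255))
    m=cv2.morphologyEx(m,cv2.MORPH_CLOSE,np.ones((5,5),np.uint8))
    cs,_=cv2.findContours(m,cv2.RETR_EXTERNAL,cv2.CHAIN_APPROX_NONE)
    P=np.array([ray('',u,v,H,c)[:2] for k in cs if len(k)>40 for u,v in k[:,0]])
    o=np.array(xy[:2],float)
    for it in range(6):
        d=P-o; r=np.hypot(*d.T); a=o-c[2][:2]; a=a/np.hypot(*a)
        Q=P[(abs(r-Rr)<(12 if it<2 else 5))&(d@a>-0.2*r)]
        f=least_squares(lambda p:np.hypot(*(Q-p[:2]).T)-p[2],[*o,Rr],loss='soft_l1',f_scale=.7).x
        g=least_squares(lambda p:np.hypot(*(Q-p).T)-Rr,o,loss='soft_l1',f_scale=.7).x; o=g
    return 'fixR',g.round(1),'freeR',f.round(1),len(Q)
E
sed -i 's/print(n,fit.*$/print(n,fit(k,q,G[n],i,c),rim(k,q,G[n],i,c))/; s/^    for d in pin.*$//' jl.py
python3 - <<'E'
# re-use saved pictures with their recorded poses
from h import *
import h
m=camera_model('wrist'); T=np.array(m['tool_from_camera']); r=np.diag([-1.,1,-1])
from jl import G
for f,p,ns in (('w1',(390.3,307.5,299.5),('jar_large','jar_tiny','jar_small')),('w3',(450.4,425.3,299.9),('jar_medium','jar_large')),('w4',(450.9,167.8,299.7),('jar_tiny','jar_small')),('w5',(450.8,-111.9,299.6),('lid_medium','lid_small'))):
    i=cv2.imread(f'pics/{f}.png')[:,:,::-1].copy(); c=(m,r@T[:3,:3],r@T[:3,3]+np.array(p))
    for n in ns: print(f,n,rim(*n.split('_'),G[n],i,c))
E
```

```text
6.45 [ 450.7 -112.4  299.7] [-2.000e-03  3.142e+00  0.000e+00]Traceback (most recent call last):
  File "<stdin>", line 5, in <module>
  File "jl.py", line 7, in <module>
    cv2.imwrite(f'pics/{sys.argv[1]}.png',sh[:,:,::-1])
                        ~~~~~~~~^^^
IndexError: list index out of range
```

```bash
python3 - <<'E'
import sys; sys.argv=['x','w6']
from h import *
m=camera_model('wrist'); T=np.array(m['tool_from_camera']); r=np.diag([-1.,1,-1])
from jl import G
for f,p,ns in (('w1',(390.3,307.5,299.5),('jar_large','jar_tiny','jar_small')),('w3',(450.4,425.3,299.9),('jar_medium','jar_large')),('w4',(450.9,167.8,299.7),('jar_tiny','jar_small')),('w6',(450.7,-112.4,299.6),('lid_medium','lid_small','lid_tiny'))):
    i=cv2.imread(f'pics/{f}.png')[:,:,::-1].copy(); c=(m,r@T[:3,:3],r@T[:3,3]+np.array(p))
    for n in ns: print(f,n,rim(*n.split('_'),G[n],i,c))
E
```

```text
6.5 [ 450.7 -112.6  299.7] [-2.000e-03  3.142e+00  0.000e+00]
w1 jar_large ('fixR', array([480.2, 335.1]), 'freeR', array([483.1, 335.7,  48.5]), 127)
w1 jar_tiny ('fixR', array([536.6, 224.8]), 'freeR', array([538.4, 224.4,  28.7]), 72)
w1 jar_small ('fixR', array([481.8, 111.6]), 'freeR', array([483.7, 109.5,  34.8]), 89)
w3 jar_medium ('fixR', array([546. , 464.4]), 'freeR', array([548.8, 465.2,  41.5]), 107)
w3 jar_large ('fixR', array([480.4, 339.1]), 'freeR', array([483. , 337. ,  48.7]), 113)
w4 jar_tiny ('fixR', array([542.8, 221.5]), 'freeR', array([545.6, 222.6,  27.5]), 70)
w4 jar_small ('fixR', array([481.3, 111.1]), 'freeR', array([483.6, 109.5,  34.7]), 92)
w6 lid_medium ('fixR', array([537.5, -41.1]), 'freeR', array([538.7, -40.6,  42. ]), 92)
w6 lid_small ('fixR', array([ 484.7, -146.4]), 'freeR', array([ 486.2, -146.8,   34.8]), 81)
w6 lid_tiny ('fixR', array([ 489. , -346.1]), 'freeR', array([ 489.9, -347.9,   27.4]), 65)
```

```bash
python3 -m jog '-0.285 0.36 0 0 0 0 -1;-0.285 0.36 0 0 0 0 -1;-0.285 0.36 0 0 0 0 -1;-0.285 0.36 0 0 0 0 -1;-0.285 0.36 0 0 0 0 -1;-0.285 0.36 0 0 0 0 -1'|head -2
python3 jl.py w7 lid_medium lid_small jar_small
```

```text
t: 7.15
ee_pos: [506.9, -42.3, 299.7]
7.15 [506.9 -42.3 299.7] [-2.000e-03 -3.141e+00  0.000e+00]
lid_medium (array([539.5, -39.9]), np.float64(0.944)) ('fixR', array([537.7, -40.3]), 'freeR', array([539.1, -40.2,  41.8]), 100)
lid_small (array([ 487.3, -145.8]), np.float64(0.928)) ('fixR', array([ 486.1, -145.2]), 'freeR', array([ 486.8, -146.6,   34.7]), 85)
jar_small (array([485.3, 105.4]), np.float64(0.884)) ('fixR', array([483.5, 104.7]), 'freeR', array([484.4, 107.1,  34.9]), 101)
```

```bash
python3 -m jog '-0.16 0.01 0.9 0 0 0 -0.3;-0.16 0.01 0.9 0 0 0 -0.3;-0.16 0.01 0.9 0 0 0 -0.3;-0.16 0.01 0.9 0 0 0 -0.3;-0.16 0.01 0.9 0 0 0 -0.3;-0.16 0.01 0.9 0 0 0 -0.3;-0.16 0.01 0.9 0 0 0 -0.3'
python3 -m jog '0 0 0.15 0 0 0 -0.3;0 0 0.3 0 0 0 -0.3;0 0 0.365 0 0 0 -0.3;0 0 0.365 0 0 0 -0.3;0 0 0.365 0 0 0 -0.3;0 0 0.365 0 0 0 -0.3'
```

```text
t: 7.9
ee_pos: [540.6, -40.1, 121.7]
orientation: [0.001, 3.139, -0.0]
ft_force: [-0.8, -0.6, 0.2]
width: 57.0
grasp_force: 0.0
t: 8.5
ee_pos: [540.8, -39.7, 48.3]
orientation: [0.001, 3.139, -0.0]
ft_force: [0.1, 0.7, 1.1]
width: 57.4
grasp_force: 0.0
```

```bash
python3 -m jog '0.008 0 0.008 0 0 0 -0.3;0.008 0 0.008 0 0 0 0.7;0.008 0 0.008 0 0 0 1;0.008 0 0.008 0 0 0 1;0.008 0 0.008 0 0 0 1;0.008 0 0.008 0 0 0 1;0.008 0 0.008 0 0 0 1;0.008 0 0.008 0 0 0 1'
python3 -m jog '0 0 -0.1 0 0 0 1;0 0 -0.3 0 0 0 1;0 0 -0.5 0 0 0 1;0 0 -0.75 0 0 0 1;0 0 -0.85 0 0 0 1;0 0 -0.85 0 0 0 1;0 0 -0.85 0 0 0 1'
python3 - <<'E'
from h import *
s=get_obs(); print(s['ee_pos']); i=get_image('wrist'); cv2.imwrite('pics/w8.png',i[:,:,::-1])
E
```

```text
t: 9.3
ee_pos: [538.1, -39.6, 45.1]
orientation: [0.0, 3.142, -0.0]
ft_force: [-0.3, -0.3, 0.8]
width: 25.5
grasp_force: 30.0
t: 10.0
ee_pos: [537.6, -39.6, 214.6]
orientation: [-0.001, -3.141, -0.0]
ft_force: [-0.1, 0.4, -0.8]
width: 25.9
grasp_force: 30.0
[537.57747484 -39.57509036 214.55241789]
```

View pics/w8.png

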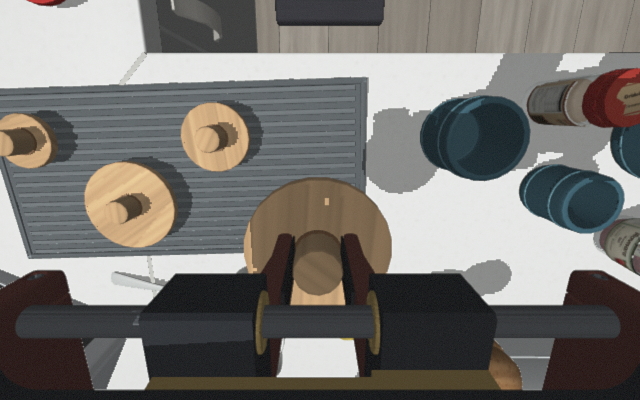

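The medium lid is held squarely at (317,245), with the disc clear of the fingers. Before flying over, I'll check how close the kettle is to the medium jar.

```bash
python3 - <<'E'
from h import *
c=cam('top'); 
for u,v in ((153,127),(150,150),(120,100),(80,118),(130,158)):
    print(u,v,[ray('top',u,v,z,c).round(0)[:2].tolist() for z in(0,120,200,240)])
cs=cam('scene')
for u,v in ((78,198),(115,285),(95,296),(68,290)): print('scene',u,v,[ray('scene',u,v,z,cs).round(0)[:2].tolist() for z in(0,200,230,250)])
m=camera_model('wrist'); T=np.array(m['tool_from_camera']); r=np.diag([-1.,1,-1]); c=(m,r@T[:3,:3],r@T[:3,3]+np.array([450.4,425.3,299.9]))
for u,v in ((437,270),(470,233),(500,226)): print('w3',u,v,[ray('',u,v,z,c).round(0)[:2].tolist() for z in(0,60,120,200,240)])
E
```

```text
153 127 [[654.0, 611.0], [622.0, 562.0], [601.0, 529.0], [590.0, 513.0]]
150 150 [[576.0, 616.0], [551.0, 566.0], [534.0, 533.0], [526.0, 517.0]]
120 100 [[742.0, 727.0], [702.0, 668.0], [676.0, 629.0], [663.0, 609.0]]
80 118 [[677.0, 854.0], [643.0, 784.0], [620.0, 738.0], [609.0, 715.0]]
130 158 [[547.0, 679.0], [525.0, 624.0], [509.0, 588.0], [502.0, 570.0]]
scene 78 198 [[1110.0, 471.0], [682.0, 648.0], [618.0, 675.0], [576.0, 692.0]]
scene 115 285 [[558.0, 666.0], [280.0, 790.0], [239.0, 808.0], [211.0, 821.0]]
scene 95 296 [[557.0, 720.0], [280.0, 829.0], [238.0, 846.0], [210.0, 857.0]]
scene 68 290 [[633.0, 749.0], [335.0, 850.0], [291.0, 865.0], [261.0, 875.0]]
w3 437 270 [[612.0, 614.0], [580.0, 588.0], [548.0, 563.0], [506.0, 529.0], [484.0, 512.0]]
w3 470 233 [[550.0, 657.0], [527.0, 626.0], [503.0, 595.0], [472.0, 553.0], [456.0, 532.0]]
w3 500 226 [[539.0, 701.0], [517.0, 664.0], [495.0, 627.0], [465.0, 577.0], [451.0, 552.0]]
```

```bash
python3 -m jog '0 1 0 0 0 0 1;0 1 0 0 0 0 1;0 1 0 0 0 0 1;0 1 0 0 0 0 1;0 1 0 0 0 0 1'|head -2
python3 -m jog '0 1 0 0 0 0 1;0 1 0 0 0 0 1;0 1 0 0 0 0 1;0 1 0 0 0 0 1;0 1 0 0 0 0 1'|head -2
python3 -m jog '-0.05 0.52 0 0 0 0 1;-0.05 0.52 0 0 0 0 1;-0.05 0.52 0 0 0 0 1;-0.05 0.52 0 0 0 0 1;-0.05 0.52 0 0 0 0 1;-0.05 0.52 0 0 0 0 1;-0.05 0.52 0 0 0 0 1;-0.05 0.52 0 0 0 0 1'
python3 jl.py w9 jar_medium jar_tiny jar_large
```

```text
t: 10.55
ee_pos: [536.9, 165.1, 212.8]
t: 11.05
ee_pos: [537.4, 364.6, 212.7]
t: 11.85
ee_pos: [548.5, 463.4, 215.4]
orientation: [0.002, 3.141, 0.0]
ft_force: [-0.3, -0.1, -0.1]
width: 25.4
grasp_force: 30.0
11.85 [548.5 463.4 215.4] [2.000e-03 3.141e+00 0.000e+00]
jar_medium (array([544., 466.]), np.float64(0.276)) ('fixR', array([549.3, 463.3]), 'freeR', array([549.3, 463.3,  44. ]), 0)
jar_tiny (array([544.7, 227.4]), np.float64(0.863)) ('fixR', array([545.4, 227.1]), 'freeR', array([546.2, 224.7,  27.9]), 99)
jar_large (array([484.9, 335.3]), np.float64(0.933)) ('fixR', array([483.6, 339.7]), 'freeR', array([483.5, 337.3,  49. ]), 190)
```

```bash
python3 -m jog '0 0.006 0.1 0 0 0 1;0 0.006 0.25 0 0 0 1;0 0.006 0.35 0 0 0 1;0 0.006 0.37 0 0 0 1;0 0.006 0.37 0 0 0 1;0 0.006 0.37 0 0 0 1'
python3 -c "
from h import *
i=get_image('wrist'); j=get_image('scene'); a=i[100:340,180:460]; b=j[170:290,120:260]
cv2.imwrite('pics/w10.png',np.hstack([a,cv2.resize(b,(280,240))])[:,:,::-1])"
```

```text
t: 12.5
ee_pos: [548.9, 466.0, 142.5]
orientation: [0.001, 3.14, 0.002]
ft_force: [-0.6, -0.1, -1.4]
width: 25.6
grasp_force: 30.0
```

View pics/w10.png

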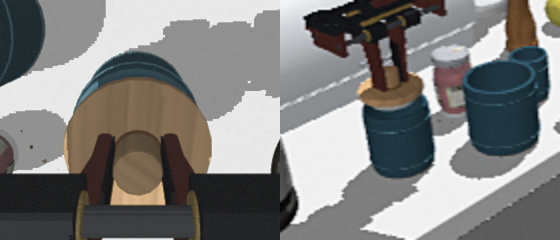

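The lid sits centred above the medium jar in both views, so I'll lower it slowly.

```bash
python3 -m jog '0 0 0.015 0 0 0 1;0 0 0.03 0 0 0 1;0 0 0.04 0 0 0 1;0 0 0.05 0 0 0 1;0 0 0.06 0 0 0 1;0 0 0.07 0 0 0 1;0 0 0.08 0 0 0 1;0 0 0.08 0 0 0 1'
```

```text
t: 13.4
ee_pos: [548.0, 465.4, 124.7]
orientation: [-0.001, -3.141, 0.001]
ft_force: [0.0, -0.3, -1.1]
width: 25.7
grasp_force: 30.0
```

```bash
python3 -m jog '0 0 0.005 0 0 0 1;0 0 0.005 0 0 0 1;0 0 0.01 0 0 0 1;0 0 0.01 0 0 0 1'
python3 -m jog '0 0 0.005 0 0 0 1;0 0 0.005 0 0 0 1;0 0 0.01 0 0 0 1;0 0 0.01 0 0 0 1'
```

```text
t: 13.8
ee_pos: [548.3, 465.7, 123.2]
orientation: [0.001, 3.141, 0.0]
ft_force: [0.1, 0.1, -0.5]
width: 25.2
grasp_force: 30.0
t: 14.2
ee_pos: [548.4, 465.8, 123.1]
orientation: [0.0, 3.141, 0.001]
ft_force: [-4.5, -3.0, 11.7]
width: 25.6
grasp_force: 30.0
```

Contact came at the expected home height (TCP z 123). I'll release and rise.

```bash
python3 -m jog '0 0 -0.003 0 0 0 1;0 0 -0.003 0 0 0 0.2;0 0 -0.003 0 0 0 0.1;0 0 -0.003 0 0 0 0;0 0 -0.003 0 0 0 -0.1;0 0 -0.003 0 0 0 -0.1'
python3 -m jog '0 0 -0.05 0 0 0 -0.1;0 0 -0.2 0 0 0 -0.1;0 0 -0.4 0 0 0 -0.1;0 0 -0.6 0 0 0 -0.1;0.16 0 -0.9 0 0 0 -0.3;0.16 0 -0.9 0 0 0 -0.3;0.16 0 -0.9 0 0 0 -0.3'
python3 - <<'E'
from h import *
s=get_obs(); c=cam('wrist'); i=get_image('wrist'); cv2.imwrite('pics/w11.png',i[:,:,::-1]); print(s['ee_pos'])
print(rim('lid','medium',(549,465),i,c,82),rim('jar','large',(483,337),i,c))
E
```

```text
t: 14.8
ee_pos: [548.2, 465.6, 121.5]
orientation: [-0.0, -3.142, 0.0]
ft_force: [0.3, 0.1, 0.7]
width: 48.1
grasp_force: 0.3
t: 15.5
ee_pos: [516.3, 466.6, 305.4]
orientation: [-0.001, 3.137, 0.006]
ft_force: [0.4, 0.4, -0.8]
width: 56.8
grasp_force: 0.0
[516.25027476 466.63656123 305.43581407]
('fixR', array([547.4, 466.2]), 'freeR', array([549.2, 466.2,  41.6]), 113) ('fixR', array([482.5, 339.9]), 'freeR', array([483.3, 337.2,  48.8]), 139)
```

View pics/w11.png

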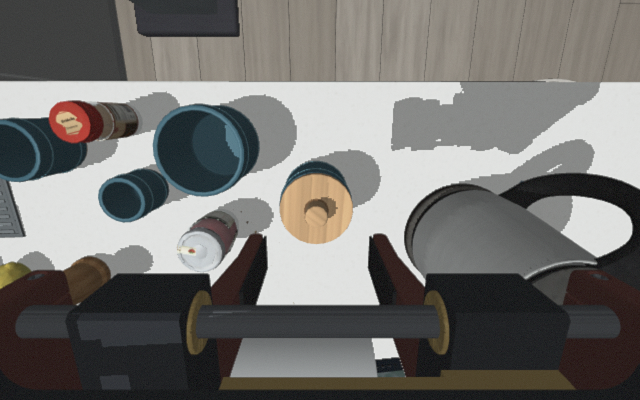

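The medium lid sits flat and centred on its jar at (317,205). On the way back I'll take a centred view of each remaining jar.

```bash
python3 -m jog '0.315 -0.65 0 0 0 0 -0.3;0.315 -0.65 0 0 0 0 -0.3;0.315 -0.65 0 0 0 0 -0.3;0.315 -0.65 0 0 0 0 -0.3;0.315 -0.65 0 0 0 0 -0.3;0.315 -0.65 0 0 0 0 -0.3'|head -2
python3 jl.py v1 jar_large
python3 -m jog '-0.295 -0.57 0 0 0 0 -0.3;-0.295 -0.57 0 0 0 0 -0.3;-0.295 -0.57 0 0 0 0 -0.3;-0.295 -0.57 0 0 0 0 -0.3;-0.295 -0.57 0 0 0 0 -0.3;-0.295 -0.57 0 0 0 0 -0.3'|head -2
python3 jl.py v2 jar_tiny
python3 -m jog '0.295 -0.575 0 0 0 0 -0.3;0.295 -0.575 0 0 0 0 -0.3;0.295 -0.575 0 0 0 0 -0.3;0.295 -0.575 0 0 0 0 -0.3;0.295 -0.575 0 0 0 0 -0.3;0.295 -0.575 0 0 0 0 -0.3'|head -2
python3 jl.py v3 jar_small
```

```text
t: 16.15
ee_pos: [453.9, 336.3, 300.7]
16.15 [453.9 336.3 300.7] [-1.000e-03 -3.141e+00  1.000e-03]
jar_large (array([482.1, 335.8]), np.float64(0.928)) ('fixR', array([480.2, 336.6]), 'freeR', array([482.9, 336.4,  48.8]), 136)
t: 16.8
ee_pos: [512.0, 222.8, 301.3]
16.8 [512.  222.8 301.3] [ 1.000e-03 -3.141e+00 -0.000e+00]
jar_tiny (array([544.2, 223. ]), np.float64(0.863)) ('fixR', array([543.1, 223.1]), 'freeR', array([545.7, 223.2,  27.8]), 74)
t: 17.45
ee_pos: [453.7, 107.8, 302.0]
17.45 [453.7 107.8 302. ] [-1.000e-03  3.141e+00  1.000e-03]
jar_small (array([485.3, 108.5]), np.float64(0.894)) ('fixR', array([481.3, 108.8]), 'freeR', array([483.9, 108.8,  34.8]), 94)
```

```bash
python3 -m jog '-0.015 -1 0 0 0 0 -0.3;-0.015 -1 0 0 0 0 -0.3;-0.015 -1 0 0 0 0 -0.3;-0.015 -1 0 0 0 0 -0.3;-0.015 -1 0 0 0 0 -0.3'|head -2
python3 -m jog '0 -0.275 0 0 0 0 -0.3;0 -0.275 0 0 0 0 -0.3;0 -0.275 0 0 0 0 -0.3;0 -0.275 0 0 0 0 -0.3;0 -0.275 0 0 0 0 -0.3'|head -2
python3 jl.py v4 lid_small lid_tiny lid_large
```

```text
t: 18.0
ee_pos: [456.9, -97.5, 301.7]
t: 18.5
ee_pos: [456.2, -146.9, 301.6]
18.5 [ 456.2 -146.9  301.6] [ 2.000e-03 -3.141e+00 -1.000e-03]
lid_small (array([ 487.2, -146.4]), np.float64(0.93)) ('fixR', array([ 484.8, -147.2]), 'freeR', array([ 486.3, -147.1,   34.8]), 82)
lid_tiny (array([ 490.4, -348.3]), np.float64(0.892)) ('fixR', array([ 489.3, -346.4]), 'freeR', array([ 490.1, -347.9,   27.6]), 64)
lid_large (array([ 562.8, -249.1]), np.float64(0.741)) ('fixR', array([ 557.9, -247.3]), 'freeR', array([ 559.6, -248. ,   48.8]), 102)
```

```bash
python3 -m jog '-0.15 0 0.9 0 0 0 -0.3;-0.15 0 0.9 0 0 0 -0.3;-0.15 0 0.9 0 0 0 -0.3;-0.15 0 0.9 0 0 0 -0.3;-0.15 0 0.9 0 0 0 -0.3;-0.15 0 0.9 0 0 0 -0.3;-0.15 0 0.9 0 0 0 -0.3'|head -2
python3 -m jog '0 0 0.15 0 0 0 -0.3;0 0 0.3 0 0 0 -0.3;0 0 0.375 0 0 0 -0.3;0 0 0.375 0 0 0 -0.3;0 0 0.375 0 0 0 -0.3;0 0 0.375 0 0 0 -0.3'
```

```text
t: 19.25
ee_pos: [487.1, -148.4, 123.6]
t: 19.85
ee_pos: [487.3, -148.8, 48.5]
orientation: [0.0, 3.138, -0.002]
ft_force: [-0.1, -0.0, -0.5]
width: 57.1
grasp_force: 0.0
```

```bash
python3 -m jog '0 0.006 0.006 0 0 0 -0.3;0 0.006 0.006 0 0 0 0.7;0 0.006 0.006 0 0 0 1;0 0.006 0.006 0 0 0 1;0 0.006 0.006 0 0 0 1;0 0.006 0.006 0 0 0 1;0 0.006 0.006 0 0 0 1;0 0.006 0.006 0 0 0 1'
python3 -m jog '0 0 -0.1 0 0 0 1;0 0 -0.3 0 0 0 1;0 0 -0.5 0 0 0 1;0 0 -0.75 0 0 0 1;0 0 -0.85 0 0 0 1;0 0 -0.85 0 0 0 1;0 0 -0.85 0 0 0 1'
```

```text
t: 20.65
ee_pos: [486.0, -147.2, 45.5]
orientation: [-0.001, -3.142, -0.0]
ft_force: [-0.7, -0.2, 2.3]
width: 25.1
grasp_force: 30.0
t: 21.35
ee_pos: [485.6, -147.1, 215.0]
orientation: [-0.001, -3.141, -0.0]
ft_force: [-0.1, 0.9, -1.5]
width: 25.8
grasp_force: 30.0
```

```bash
python3 -m jog '0.01 1 0 0 0 0 1;0.01 1 0 0 0 0 1;0.01 1 0 0 0 0 1;0.01 1 0 0 0 0 1;0.01 1 0 0 0 0 1'|head -2
python3 -m jog '0 0.28 0 0 0 0 1;0 0.28 0 0 0 0 1;0 0.28 0 0 0 0 1;0 0.28 0 0 0 0 1;0 0.28 0 0 0 0 1;0 0.28 0 0 0 0 1'|head -2
python3 -m jog '0 0 0.1 0 0 0 1;0 0 0.25 0 0 0 1;0 0 0.38 0 0 0 1;0 0 0.4 0 0 0 1;0 0 0.4 0 0 0 1;0 0 0.4 0 0 0 1;0 0 0.4 0 0 0 1'
```

```text
t: 21.85
ee_pos: [482.4, 57.5, 213.2]
t: 22.45
ee_pos: [484.0, 107.6, 215.2]
t: 23.15
ee_pos: [485.0, 108.8, 136.7]
orientation: [0.001, 3.139, 0.001]
ft_force: [-0.4, -0.1, 0.1]
width: 25.5
grasp_force: 30.0
```

```bash
python3 -m jog '0.003 0 0.015 0 0 0 1;0.003 0 0.03 0 0 0 1;0.003 0 0.045 0 0 0 1;0.003 0 0.055 0 0 0 1;0.003 0 0.065 0 0 0 1;0.003 0 0.075 0 0 0 1;0.003 0 0.085 0 0 0 1;0.003 0 0.09 0 0 0 1'
python3 -m jog '0 0 0.005 0 0 0 1;0 0 0.01 0 0 0 1;0 0 0.01 0 0 0 1;0 0 0.01 0 0 0 1'
```

```text
t: 23.95
ee_pos: [483.4, 108.8, 117.2]
orientation: [-0.0, -3.141, 0.0]
ft_force: [0.2, 0.4, -0.7]
width: 25.6
grasp_force: 30.0
t: 24.35
ee_pos: [483.5, 108.8, 115.5]
orientation: [-0.0, -3.142, 0.0]
ft_force: [0.7, 0.2, -1.5]
width: 25.4
grasp_force: 30.0
```

```bash
python3 -m jog '0 0 0.005 0 0 0 1;0 0 0.01 0 0 0 1;0 0 0.01 0 0 0 1'|sed -n '2p;4p'
python3 -m jog '0 0 0.005 0 0 0 1;0 0 0.005 0 0 0 1;0 0 0.005 0 0 0 1'|sed -n '2p;4p'
```

```text
ee_pos: [483.5, 108.8, 113.5]
ft_force: [-0.3, 0.5, -1.1]
ee_pos: [483.7, 108.8, 113.5]
ft_force: [-3.9, -0.5, 13.5]
```

```bash
python3 -m jog '0 0 -0.003 0 0 0 1;0 0 -0.003 0 0 0 0.2;0 0 -0.003 0 0 0 0.1;0 0 -0.003 0 0 0 0;0 0 -0.003 0 0 0 -0.1;0 0 -0.003 0 0 0 -0.1'|tail -3
python3 -m jog '0 0 -0.05 0 0 0 -0.1;0 0 -0.2 0 0 0 -0.1;0 0 -0.4 0 0 0 -0.1;0 0 -0.6 0 0 0 -0.1;0.15 0 -0.93 0 0 0 -0.3;0.15 0 -0.93 0 0 0 -0.3;0.15 0 -0.93 0 0 0 -0.3'|head -2
python3 - <<'E'
from h import *
s=get_obs(); c=cam('wrist'); i=get_image('wrist'); cv2.imwrite('pics/w12.png',i[:,:,::-1]); print(s['ee_pos'])
print(rim('lid','small',(484,108),i,c,72))
E
python3 -m jog '0 -1 0 0 0 0 -0.3;0 -1 0 0 0 0 -0.3;0 -1 0 0 0 0 -0.3;0 -1 0 0 0 0 -0.3;0 -1 0 0 0 0 -0.3'|head -2
python3 -m jog '-0.35 -0.8 0 0 0 0 -0.3;-0.35 -0.8 0 0 0 0 -0.3;-0.35 -0.8 0 0 0 0 -0.3;-0.35 -0.8 0 0 0 0 -0.3;-0.35 -0.8 0 0 0 0 -0.3;-0.35 -0.8 0 0 0 0 -0.3'|head -2
python3 jl.py v5 lid_large lid_tiny
```

```text
ft_force: [0.4, -0.9, -0.8]
width: 48.0
grasp_force: 0.0
t: 26.25
ee_pos: [454.2, 109.1, 303.0]
[454.18237471 109.13645982 302.99539537]
('fixR', array([481.9, 109.3]), 'freeR', array([484. , 109.3,  34.3]), 94)
t: 26.8
ee_pos: [452.9, -96.1, 297.7]
t: 27.4
ee_pos: [522.8, -250.5, 297.2]
27.4 [ 522.8 -250.5  297.2] [-1.000e-03 -3.139e+00 -3.000e-03]
lid_large (array([ 562.5, -248.8]), np.float64(0.952)) ('fixR', array([ 559.7, -248.7]), 'freeR', array([ 561.3, -248.7,   48.8]), 114)
lid_tiny (array([ 490.3, -347.5]), np.float64(0.911)) ('fixR', array([ 489.5, -346.7]), 'freeR', array([ 490.3, -348.3,   27.5]), 71)
```

View pics/w12.png

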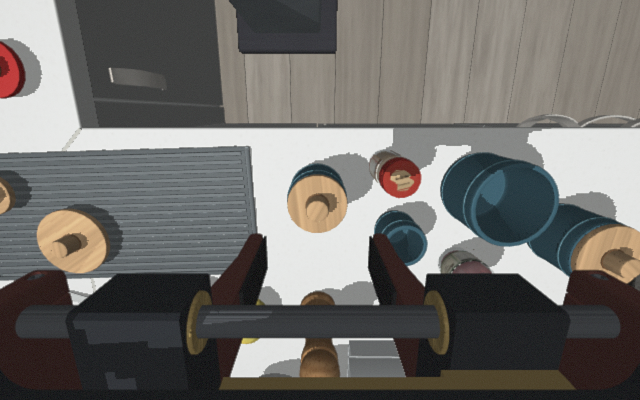

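The small lid sits home at (317,200). The large lid is next, but I'll check the microwave clearance first.

```bash
python3 - <<'E'
from h import *
c=cam('top')
for u,v in ((426,112),(470,142),(513,163),(440,84),(374,122)): print(u,v,[ray('top',u,v,z,c).round(0)[:2].tolist() for z in(0,100,200,260)])
print(np.round(px('top',[561,-249,150],c)), np.round(px('top',[598,-338,130],c)),np.round(px('top',[598,-160,130],c)))
E
```

```text
426 112 [[733.0, -292.0], [701.0, -268.0], [669.0, -245.0], [649.0, -231.0]]
470 142 [[636.0, -438.0], [610.0, -404.0], [585.0, -370.0], [570.0, -350.0]]
513 163 [[570.0, -580.0], [549.0, -536.0], [528.0, -492.0], [516.0, -466.0]]
440 84 [[831.0, -338.0], [792.0, -311.0], [752.0, -285.0], [729.0, -269.0]]
374 122 [[693.0, -119.0], [664.0, -108.0], [635.0, -97.0], [617.0, -90.0]]
[423. 153.] [451. 143.] [392. 141.]
```

View pics/v5.png

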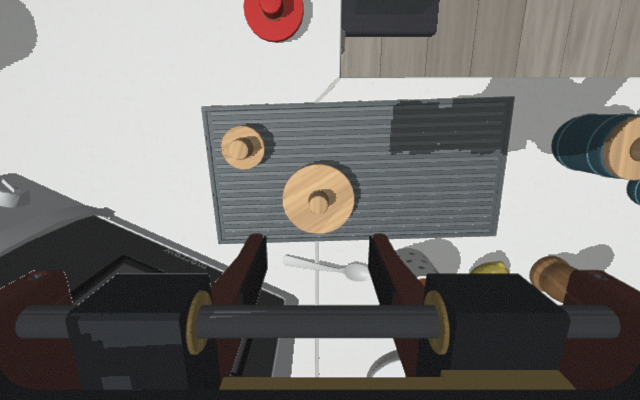

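The large lid is at (319,198) and the microwave front is about 95 mm from the gripper's body at the grasp. That is clear, so I'll go ahead.

```bash
python3 -m jog '-0.19 0.008 0.9 0 0 0 -0.3;-0.19 0.008 0.9 0 0 0 -0.3;-0.19 0.008 0.9 0 0 0 -0.3;-0.19 0.008 0.9 0 0 0 -0.3;-0.19 0.008 0.9 0 0 0 -0.3;-0.19 0.008 0.9 0 0 0 -0.3;-0.19 0.008 0.9 0 0 0 -0.3'|head -2
python3 -m jog '0 0 0.15 0 0 0 -0.3;0 0 0.3 0 0 0 -0.3;0 0 0.36 0 0 0 -0.3;0 0 0.36 0 0 0 -0.3;0 0 0.36 0 0 0 -0.3;0 0 0.36 0 0 0 -0.3;0 0 0.36 0 0 0 -0.3'
```

```text
t: 28.15
ee_pos: [562.3, -249.5, 121.4]
t: 28.85
ee_pos: [562.2, -250.0, 48.5]
orientation: [0.001, 3.14, -0.002]
ft_force: [-0.9, -0.4, -1.1]
width: 56.9
grasp_force: 0.0
```

```bash
python3 -m jog '0 0.006 0.008 0 0 0 -0.3;0 0.006 0.008 0 0 0 0.7;0 0.006 0.008 0 0 0 1;0 0.006 0.008 0 0 0 1;0 0.006 0.008 0 0 0 1;0 0.006 0.008 0 0 0 1;0 0.006 0.008 0 0 0 1;0 0.006 0.008 0 0 0 1'
python3 -m jog '0 0 -0.1 0 0 0 1;0 0 -0.3 0 0 0 1;0 0 -0.5 0 0 0 1;0 0 -0.75 0 0 0 1;0 0 -0.85 0 0 0 1;0 0 -0.85 0 0 0 1;0 0 -0.85 0 0 0 1'
```

```text
t: 29.65
ee_pos: [561.4, -248.4, 45.4]
orientation: [-0.001, -3.142, 0.0]
ft_force: [-0.2, 0.1, -0.3]
width: 25.3
grasp_force: 30.0
t: 30.35
ee_pos: [560.9, -248.2, 214.9]
orientation: [-0.001, -3.141, -0.0]
ft_force: [0.1, -0.2, -1.6]
width: 25.4
grasp_force: 30.0
```

```bash
python3 -m jog '0.2 1 0 0 0 0 1;0.2 1 0 0 0 0 1;0.2 1 0 0 0 0 1;0.2 1 0 0 0 0 1;0.2 1 0 0 0 0 1'|head -2
python3 -m jog '0.1 1 0 0 0 0 1;0.1 1 0 0 0 0 1;0.1 1 0 0 0 0 1;0.1 1 0 0 0 0 1;0.1 1 0 0 0 0 1'|head -2
python3 -m jog '0.09 0.925 0 0 0 0 1;0.09 0.925 0 0 0 0 1;0.09 0.925 0 0 0 0 1;0.09 0.925 0 0 0 0 1;0.09 0.925 0 0 0 0 1;0.09 0.925 0 0 0 0 1;0.09 0.925 0 0 0 0 1'|head -2
python3 -m jog '0 0 0.1 0 0 0 1;0 0 0.2 0 0 0 1;0 0 0.28 0 0 0 1;0 0 0.3 0 0 0 1;0 0 0.3 0 0 0 1;0 0 0.3 0 0 0 1;0 0 0.3 0 0 0 1'
```

```text
t: 30.85
ee_pos: [518.2, -44.0, 212.9]
t: 31.35
ee_pos: [500.3, 155.7, 213.6]
t: 32.05
ee_pos: [483.4, 334.8, 214.2]
t: 32.75
ee_pos: [484.2, 336.6, 156.4]
orientation: [0.001, 3.14, 0.001]
ft_force: [-0.0, 0.5, -1.2]
width: 25.3
grasp_force: 30.0
```

```bash
python3 -m jog '0.003 0 0.015 0 0 0 1;0.003 0 0.03 0 0 0 1;0.003 0 0.045 0 0 0 1;0.003 0 0.055 0 0 0 1;0.003 0 0.065 0 0 0 1;0.003 0 0.075 0 0 0 1;0.003 0 0.085 0 0 0 1;0.003 0 0.09 0 0 0 1'|sed -n '2p;4p'
python3 -m jog '0 0 0.005 0 0 0 1;0 0 0.01 0 0 0 1;0 0 0.01 0 0 0 1;0 0 0.01 0 0 0 1'|sed -n '2p;4p'
python3 -m jog '0 0 0.005 0 0 0 1;0 0 0.005 0 0 0 1;0 0 0.005 0 0 0 1'|sed -n '2p;4p'
```

```text
ee_pos: [482.9, 336.6, 137.2]
ft_force: [-0.8, 0.4, -1.5]
ee_pos: [483.0, 336.6, 135.5]
ft_force: [-0.9, -0.2, -1.2]
ee_pos: [482.9, 336.6, 134.5]
ft_force: [-0.5, 0.8, -0.6]
```

```bash
python3 -m jog '0 0 0.005 0 0 0 1;0 0 0.005 0 0 0 1;0 0 0.005 0 0 0 1'|sed -n '2p;4p'
python3 -m jog '0 0 0.003 0 0 0 1;0 0 0.003 0 0 0 1;0 0 0.003 0 0 0 1'|sed -n '2p;4p'
```

```text
ee_pos: [483.0, 336.6, 133.5]
ft_force: [0.3, 0.2, -0.8]
ee_pos: [483.0, 336.6, 133.4]
ft_force: [-0.7, -2.0, 5.5]
```

```bash
python3 -m jog '0 0 0 0 0 0 1;0 0 0 0 0 0 0.2;0 0 0 0 0 0 0.1;0 0 0 0 0 0 0;0 0 0 0 0 0 -0.1;0 0 0 0 0 0 -0.1'|tail -3
python3 -m jog '0 0 -0.05 0 0 0 -0.1;0 0 -0.2 0 0 0 -0.1;0 0 -0.4 0 0 0 -0.1;0 0 -0.6 0 0 0 -0.1;0.15 0 -0.83 0 0 0 -0.3;0.15 0 -0.83 0 0 0 -0.3;0.15 0 -0.83 0 0 0 -0.3'|head -2
python3 - <<'E'
from h import *
s=get_obs(); c=cam('wrist'); i=get_image('wrist'); cv2.imwrite('pics/w13.png',i[:,:,::-1]); print(s['ee_pos'])
print(rim('lid','large',(483,337),i,c,92),rim('jar','tiny',(544,223),i,c))
E
python3 -m jog '0 -1 0 0 0 0 -0.3;0 -1 0 0 0 0 -0.3;0 -1 0 0 0 0 -0.3;0 -1 0 0 0 0 -0.3;0 -1 0 0 0 0 -0.3'|head -2
python3 -m jog '0 -1 0 0 0 0 -0.3;0 -1 0 0 0 0 -0.3;0 -1 0 0 0 0 -0.3;0 -1 0 0 0 0 -0.3;0 -1 0 0 0 0 -0.3'|head -2
python3 -m jog '0 -1 0 0 0 0 -0.3;0 -1 0 0 0 0 -0.3;0 -1 0 0 0 0 -0.3;0 -1 0 0 0 0 -0.3;0 -1 0 0 0 0 -0.3'|head -2
python3 -m jog '0 -0.42 0 0 0 0 -0.3;0 -0.42 0 0 0 0 -0.3;0 -0.42 0 0 0 0 -0.3;0 -0.42 0 0 0 0 -0.3;0 -0.42 0 0 0 0 -0.3'|head -2
python3 jl.py v6 lid_tiny
```

```text
ft_force: [0.9, 0.4, 0.5]
width: 48.2
grasp_force: 0.0
t: 36.15
ee_pos: [453.0, 337.0, 300.9]
[453.00601611 337.01673224 300.8905212 ]
('fixR', array([481.1, 337. ]), 'freeR', array([483.1, 336.9,  48.4]), 138) ('fixR', array([544.6, 226.6]), 'freeR', array([545.3, 224.1,  27.8]), 45)
t: 36.7
ee_pos: [452.0, 131.6, 297.0]
t: 37.2
ee_pos: [452.6, -67.9, 297.5]
t: 37.7
ee_pos: [453.1, -267.5, 297.4]
t: 38.2
ee_pos: [452.9, -345.6, 297.9]
38.2 [ 452.9 -345.6  297.9] [ 1.00e-03 -3.14e+00 -3.00e-03]
lid_tiny (array([ 489.9, -348.4]), np.float64(0.906)) ('fixR', array([ 488.3, -348.6]), 'freeR', array([ 489.9, -348.5,   27.7]), 66)
```

```bash
python3 -m jog '-0.185 -0.01 0.9 0 0 0 -0.3;-0.185 -0.01 0.9 0 0 0 -0.3;-0.185 -0.01 0.9 0 0 0 -0.3;-0.185 -0.01 0.9 0 0 0 -0.3;-0.185 -0.01 0.9 0 0 0 -0.3;-0.185 -0.01 0.9 0 0 0 -0.3;-0.185 -0.01 0.9 0 0 0 -0.3'|head -2
python3 -m jog '0 0 0.15 0 0 0 -0.3;0 0 0.3 0 0 0 -0.3;0 0 0.36 0 0 0 -0.3;0 0 0.36 0 0 0 -0.3;0 0 0.36 0 0 0 -0.3;0 0 0.36 0 0 0 -0.3;0 0 0.36 0 0 0 -0.3'
```

```text
t: 38.95
ee_pos: [490.7, -349.7, 121.2]
t: 39.65
ee_pos: [490.5, -350.0, 48.3]
orientation: [0.001, 3.14, -0.002]
ft_force: [0.2, 0.5, -0.5]
width: 56.9
grasp_force: 0.0
```

```bash
python3 -m jog '0 0.005 0.008 0 0 0 -0.3;0 0.005 0.008 0 0 0 0.7;0 0.005 0.008 0 0 0 1;0 0.005 0.008 0 0 0 1;0 0.005 0.008 0 0 0 1;0 0.005 0.008 0 0 0 1;0 0.005 0.008 0 0 0 1;0 0.005 0.008 0 0 0 1'
python3 -m jog '0 0 -0.1 0 0 0 1;0 0 -0.3 0 0 0 1;0 0 -0.5 0 0 0 1;0 0 -0.75 0 0 0 1;0 0 -0.85 0 0 0 1;0 0 -0.85 0 0 0 1;0 0 -0.85 0 0 0 1'
```

```text
t: 40.45
ee_pos: [489.7, -348.4, 45.2]
orientation: [-0.0, -3.142, -0.0]
ft_force: [0.5, 0.2, -0.8]
width: 25.0
grasp_force: 30.0
t: 41.15
ee_pos: [489.4, -348.1, 214.8]
orientation: [-0.001, -3.141, -0.0]
ft_force: [-0.1, 0.1, -0.1]
width: 25.4
grasp_force: 30.0
```

```bash
python3 -m jog '-0.1 1 0 0 0 0 1;-0.1 1 0 0 0 0 1;-0.1 1 0 0 0 0 1;-0.1 1 0 0 0 0 1;-0.1 1 0 0 0 0 1'|head -2
python3 -m jog '-0.1 1 0 0 0 0 1;-0.1 1 0 0 0 0 1;-0.1 1 0 0 0 0 1;-0.1 1 0 0 0 0 1;-0.1 1 0 0 0 0 1'|head -2
python3 -m jog '-0.08 0.858 0 0 0 0 1;-0.08 0.858 0 0 0 0 1;-0.08 0.858 0 0 0 0 1;-0.08 0.858 0 0 0 0 1;-0.08 0.858 0 0 0 0 1;-0.08 0.858 0 0 0 0 1;-0.08 0.858 0 0 0 0 1'|head -2
python3 -m jog '0 0 0.1 0 0 0 1;0 0 0.25 0 0 0 1;0 0 0.38 0 0 0 1;0 0 0.44 0 0 0 1;0 0 0.44 0 0 0 1;0 0 0.44 0 0 0 1;0 0 0.44 0 0 0 1'
python3 -c "
from h import *
i=get_image('wrist'); j=get_image('scene'); a=i[100:340,180:460]; b=j[160:280,180:320]
cv2.imwrite('pics/w14.png',np.hstack([a,cv2.resize(b,(280,240))])[:,:,::-1])"
```

```text
t: 41.65
ee_pos: [508.3, -143.2, 212.8]
t: 42.15
ee_pos: [529.2, 55.9, 213.3]
t: 42.85
ee_pos: [545.5, 221.4, 214.2]
t: 43.55
ee_pos: [546.9, 223.2, 128.7]
orientation: [0.001, 3.139, 0.001]
ft_force: [0.3, -0.4, -0.4]
width: 25.0
grasp_force: 30.0
```

View pics/w14.png

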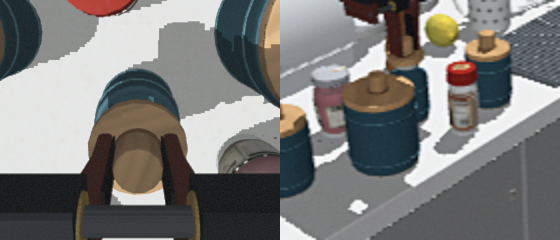

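The tiny lid is centred above its jar, so I'll lower it slowly.

```bash
python3 -m jog '0.004 0 0.02 0 0 0 1;0.004 0 0.035 0 0 0 1;0.004 0 0.05 0 0 0 1;0.004 0 0.06 0 0 0 1;0.004 0 0.07 0 0 0 1;0.004 0 0.08 0 0 0 1;0.004 0 0.09 0 0 0 1;0.004 0 0.09 0 0 0 1'|sed -n '2p;4p'
python3 -m jog '0 0 0.01 0 0 0 1;0 0 0.01 0 0 0 1;0 0 0.02 0 0 0 1;0 0 0.02 0 0 0 1'|sed -n '2p;4p'
```

```text
ee_pos: [544.9, 223.1, 108.9]
ft_force: [0.2, 0.2, -1.0]
ee_pos: [545.0, 223.1, 105.1]
ft_force: [-0.4, -0.5, -0.7]
```

```bash
python3 -m jog '0 0 0.005 0 0 0 1;0 0 0.005 0 0 0 1;0 0 0.005 0 0 0 1'|sed -n '2p;4p'
python3 -m jog '0 0 0.005 0 0 0 1;0 0 0.005 0 0 0 1;0 0 0.005 0 0 0 1'|sed -n '2p;4p'
```

```text
ee_pos: [545.1, 223.2, 104.3]
ft_force: [0.4, -0.9, -0.7]
ee_pos: [545.2, 223.2, 103.3]
ft_force: [0.6, 0.3, -0.1]
```

```bash
python3 -m jog '0 0 0.003 0 0 0 1;0 0 0.003 0 0 0 1;0 0 0.003 0 0 0 1'|sed -n '2p;4p'
```

```text
ee_pos: [545.3, 223.3, 103.2]
ft_force: [-1.4, -0.8, 4.4]
```

Contact came at the expected home height again. I'll release, rise and check everything.

```bash
python3 -m jog '0 0 0 0 0 0 1;0 0 0 0 0 0 0.2;0 0 0 0 0 0 0.1;0 0 0 0 0 0 0;0 0 0 0 0 0 -0.1;0 0 0 0 0 0 -0.1'|tail -3
python3 -m jog '0 0 -0.05 0 0 0 -0.1;0 0 -0.2 0 0 0 -0.1;0 0 -0.4 0 0 0 -0.1;0 0 -0.6 0 0 0 -0.1;0.15 0 -0.95 0 0 0 -0.3;0.15 0 -0.95 0 0 0 -0.3;0.15 0 -0.95 0 0 0 -0.3'|head -2
python3 -m jog '0.5 0 -0.3 0 0 0 -0.3;0.5 0 -0.3 0 0 0 -0.3;0.5 0 -0.3 0 0 0 -0.3;0.5 0 -0.3 0 0 0 -0.3;0.5 0 -0.3 0 0 0 -0.3;0.5 0 -0.3 0 0 0 -0.3'|head -2
python3 - <<'E'
from h import *
c=cam('wrist'); i=get_image('wrist'); j=get_image('scene')
for s,xy,z in (('large',(483,337),92),('medium',(549,465),82),('small',(484,109),72),('tiny',(545,223),62)): print(s,rim('lid',s,xy,i,c,z))
for n in('spice_jar','jam'): print(n,[(w('wrist',d['xyz']).round(0),d['confidence']) for d in pinpoint(n,'wrist')[:1]])
cv2.imwrite('pics/w15.png',np.vstack([i[100:350],cv2.resize(j[150:290,130:450],(640,280))])[:,:,::-1])
E
```

```text
ft_force: [-0.4, -0.4, 0.4]
width: 48.0
grasp_force: 0.0
t: 47.05
ee_pos: [516.0, 223.9, 297.6]
t: 47.65
ee_pos: [415.9, 223.1, 351.5]
large ('fixR', array([482.1, 334.5]), 'freeR', array([482.9, 336.6,  48.2]), 84)
medium ('fixR', array([549.7, 462.7]), 'freeR', array([548.1, 466.4,  39.2]), 32)
small ('fixR', array([483.6, 112. ]), 'freeR', array([483.1, 112.8,  36.8]), 86)
tiny ('fixR', array([542.7, 223.5]), 'freeR', array([545.1, 223.4,  27.1]), 60)
spice_jar [(array([454., 206.,  -0.]), 0.81)]
jam [(array([605., 321.,   5.]), 0.74)]
```

View pics/w15.png

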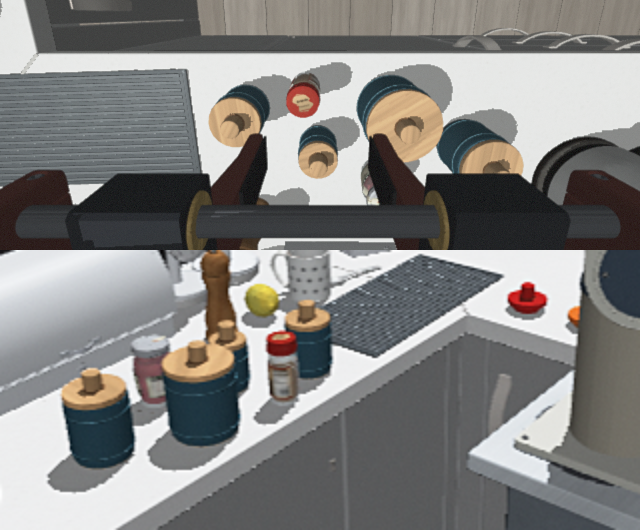

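All four lids lie flat on their own jars: small (235,118), tiny (317,158), large (403,122) and medium (490,160). The spice jar and jam jar haven't moved and the red and orange look-alikes are untouched, so I'm handing the job in.

```bash
python3 -c "
from workcell import close_job; print(close_job())"
```

```text
the job is handed in; nothing more can be done
None
```

All four lids are on their own jars, set down gently and flat on the rims, and the job was handed in at about 48 s; the jars, spice jar and jam jar stand where they were.

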